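# Get the rear impression tray off a full hook

### The job

The blue-handled impression tray for the next case hangs at the back of the full hook. Move the two trays hanging in front of it over to the empty hook, so that both hang there, then take the blue one off and lay it down flat in the green case pan. Don't let any tray drop or topple over, and don't shift the pan or the other things on the counter.

Things in the scene. Friction and masses are not known exactly. Their poses are not given: they have to be found in the camera images.
- rack: hook stand, fixed: grey base plate 130 x 240 mm, its top 13 mm up, front edge 100 mm before the posts; two steel posts 216 mm apart, a 12 mm rail between them, axis 180 mm above the counter; nothing of it above 192 mm. Origin on the counter below the middle of the rail; y along the rail, x away from the robot. A tall autoclave with a jutting black handle stands to its right: come from above.
- hook_loaded: full hook, fixed, left or right on the stand: level steel bar 6 mm thick along its own -x (to the robot). Origin on the rail's axis: bar axis y = z = 0, clamp ends at x = -11 mm, bar straight to x = -143 mm, then turned up to a ball at x = -150 mm, its top 12 mm above the bar's axis. Trays 36 mm apart: blue rearmost at x = -45 mm, then red and yellow in either order, the front one at -117 mm.
- hook_spare: the empty hook, fixed: the same kind of hook, parallel to the full one, about 140 mm beside it on the same rail; same origin, axes and sizes.
- yellow_tray: yellow-handled metal impression tray, 70 g, hanging by its handle loop. Origin: highest point of the inside of the loop, resting on top of the hook's bar, 3 mm above its axis; z up, y across, x as the hook's. Horseshoe 72 mm wide from z = -50 to -112 mm, 17 mm thick (x -7 to +10 mm), its hollow facing +x. Loop: see red_tray.
- red_tray: red-handled tray, same sizes and axes as yellow_tray. Loop of all trays: sleeved bar 8 mm thick, 36 mm wide outside, 20 mm inside, top at z = +8 mm, opening down to about z = -48 mm; sides straight and parallel from z = -8 to -40 mm: pinch them across y from above, a finger on each side of the hook's bar.
- blue_tray: blue-handled metal impression tray, the one that is wanted; same sizes, origin and axes as yellow_tray and red_tray. Pinched at the loop it can be swung about the fingers (about y) by pressing its lower end on something.
- blue_tray_mid (a point): the point of the blue-handled tray at z = -55 mm, x = y = 0 in its frame: about the middle of its 120 mm length.
- pan: green open case pan, loose, 0.25 kg: 154 x 222 mm over the rim, 60 mm high, inside 132 mm (its x) by 200 mm (its y), floor 2 mm thick. Origin: centre of the underside; its y (long) axis points roughly to the robot's left.
- flask_key: flat grey flask key 67 x 96 x 8 mm lying in front of the stand; a bystander. Origin: centre of the underside.
- cast: tan stone dental cast 56 x 58 x 32 mm, near the counter edge, left of the pan; a bystander. Origin: centre of the underside.
- bottle: small reagent bottle with a red cap, 47 mm across, 100 mm high, beyond the left far corner of the pan; a bystander. Origin: centre of the underside.

How it is judged (in metres and radians):
On the way:
1. the red- and the yellow-handled tray both hang on the empty hook, let go (x of red_tray in the frame of hook_spare between -0.146 and -0.01 m and y of red_tray in the frame of hook_spare between -0.014 and 0.014 m and z of red_tray in the frame of hook_spare between -0.004 and 0.01 m and contact force between the fingers and red_tray below 0.1 N and x of yellow_tray in the frame of hook_spare between -0.146 and -0.01 m and y of yellow_tray in the frame of hook_spare between -0.014 and 0.014 m and z of yellow_tray in the frame of hook_spare between -0.004 and 0.01 m and contact force between the fingers and yellow_tray below 0.1 N), for 0.2 s.
At the end, for the whole second after the job is handed in: The red- and the yellow-handled tray hang by their loops on the hook that was empty, and the blue-handled tray lies flat (within 17 degrees) on the floor of the green pan, wholly inside it; the pan stands level; all trays are at rest and released (all of step 1 and x of blue_tray_mid in the frame of pan between -0.05 and 0.05 m and y of blue_tray_mid in the frame of pan between -0.06 and 0.06 m and z of blue_tray_mid in the frame of pan below 0.03 m and angle between pan's own z axis and vertical below 0.1 rad and (angle between blue_tray's own x axis and vertical below 0.3 rad or angle between blue_tray's own x axis and vertical above 2.84 rad) and linear speed of each of red_tray, yellow_tray, blue_tray below 0.05 m/s); the robot touches nothing.
It fails at once if the red- or the yellow-handled tray falls (its loop comes more than 80 mm below the hooks) (height (world z) of any of red_tray, yellow_tray below 0.1 m).
It fails at once if the blue-handled tray goes down outside the pan (height (world z) of blue_tray_mid below 0.055 m and horizontal distance between blue_tray_mid and pan above 0.12 m).
It fails at once if the blue-handled tray is dropped or left to topple: its loop falls free of the fingers at over 1.5 m/s (as from 11 cm up) (linear speed of blue_tray above 1.5 m/s and contact force between the fingers and blue_tray below 0.02 N).
It fails at once if the pan is shifted by more than 60 mm (distance of pan from where it was at the start of the episode above 0.06 m).
It fails at once if the flask key, the cast or the bottle is shifted by more than 30 mm (distance of any of flask_key, cast, bottle from where it was at the start of the episode above 0.03 m).
It also fails if it takes over 72 s, if anything falls off the work surface, if the arm or the gripper's body presses on something with over 40 N, if the wrist force passes 120 N, or if a joint passes its speed limit or range.

### The arm

A 6-joint arm with a two-finger parallel gripper is mounted at the origin on a cart in front of the work surface, level with it; the furniture and walls round the work are solid. World frame = base frame: x ahead of the robot, y to its left, z up, the work surface at z = 0. Lengths are in m, angles in degrees, forces in N, time in s.
With the tool pointing down it reaches from about 0.25 to 0.725 m from the base axis. Payload 9.7 kg.
Tool frame: the origin (TCP) lies on the centre line of the jaws, within the pads' length; the fingertips stand 19 mm ahead of it and the grasp point (between the pads) is the TCP; z points along the fingers, y is the line along which they close (so a half turn about z gives the same grasp; the last joint's range is limited). The gripper opens to 85 mm and grips with 20 to 120 N. Pads are 22 mm wide; open, the fingers measure 114 mm over their backs; the gripper's body (76 mm by 85 mm) begins 54 mm behind the grasp point. The pads swing forward as they close: fully open they stand 13 mm farther back than shut.
Start: joints at [77.12, 4.979, 10.078, 95.1, 0, 90], TCP at [0.123, 0.536, 0.225] pointing down, gripper open.
Joint ranges: [-179.16, 179.16], [-48.56, 103.87], [-65.8, 70.77], [-126.05, 130.52], [-82.76, 87.17], [-180, 180]. Speed limits (degrees/s): [127.2, 127.2, 147.25, 180, 180, 180].

### API

Orientations are given as [roll, pitch, yaw] about the fixed x, y, z axes, in that order (R = Rz(yaw) Ry(pitch) Rx(roll)).
In Python, from station import robot gives the robot as it stands.
- The arm moves only by the tool play_rows, never from a script. Its arguments are lists of equal length, an entry for each row: "linear": the shift along the world's x, y, z in mm, a list of three; "spin": the turn about the world's z in rad. In form: {"linear": [[x, y, z], ...], "spin": [spin, ...]}. A call has 1 to 5 rows; each row is the pose to reach, as a shift and turn from the pose commanded when the call began; what a row does not reach only later rows make up. A row lasts 1/10 s, in which the tool goes at most 50 mm and 8.59 degrees, less where a joint would pass 70% of its speed; a pose out of reach is approached as far as the arm can. A call with a gripper value outside its range is refused whole. "claw" is the closure, from 0 (fully open) to 1 (shut), set as the call begins (left out, the last holds). The fingers move at their own pace and stop on an object; "grip_force" is the grip in N (left out, the last holds). Time passes only in rows, so rows that repeat a pose let the fingers close. It gives the time, the measured TCP pose, the force, the opening and the grip force at its end, in the units of the state.
- robot.observe(): the state, without advancing time (a new reading comes with each control period).
- robot.capture(name): name is "scene" or "top" or "wrist"; returns a dict with "image" (400x640x3 uint8, blue, green, red), "vertical_fov" (degrees; the focal length in pixels is half the picture's height over the tangent of half this angle, whatever the lens; pixels are square), "cx", "cy" (the principal point, pixels), "D" ([k1, k2, p1, p2, k3] as OpenCV has them; the pictures are not rectified), "xyz" and "rotation" of the camera in the world; the wrist camera has in their place "T_tool_cam" (4x4, takes a point from camera to tool coordinates, whose origin is the TCP and whose axes are the flange's). Camera axes: x right, y up, looking along -z (the intrinsics and any distortion apply to the point x, -y, -z); pixel columns grow to the right and rows downward; lengths in m; the calibration is good to about 2 mm. A picture is of the moment at which its call begins: read the wrist's pose just before it. There is no depth.
- robot.job_done(): hands the job in; it is judged then, once.
Trained networks look in the newest picture that a camera, given by its name, has taken for a name from the list of things; names that differ only in an ending like _2 or _b are one class to them, and where a whole thing is asked for, a point or a joint stands for the part that bears it (a point fixed in the world has none). Each returns a list of dicts, best first, with "conf" (0 to 1); they miss things now and then, are a little off and sometimes report something else, mostly with a low value. They report only what shows in the picture. A call takes as long as a camera call.
- robot.recognise(query, camera): "xyz" ([x, y, z] in m, in world coordinates, good to about 4 mm: the middle of the surface that is visible of it).
The state is a dict: "time_s": time; "joints": joint angles; "joint_velocities": joint speeds; "joint_efforts": joint torques, N m; "ee_pos": TCP position; "tool_rot": TCP orientation; "contact_force": force on the tool from outside, world axes, zero at the start; "torque": the same for the moment, N m; "grip_width": opening from 0.0 (shut) to 1.0 (fully open); "finger_force": force on a finger pad.
Only numpy, scipy, OpenCV 4.12 (cv2) and the standard library are available. Lean on these libraries where they do the work, as an engineer would, in place of code of your own. Each camera call takes 0.05 s, during which the arm holds its last target. There are 200 camera calls.

## Working session

There is one attempt and no reset: what is moved stays moved. The work goes in short steps, Python scripts to look and compute and a tool call to move; the robot and the scene stay as the last step left them, time stands still between calls to the robot, and variables do not carry over. Pictures are saved under pics/ and viewed, at most 10 in all, crops included, and the job is handed in when it is done.

Besides the shell and the picture viewer there is one more tool, called as name(argument=value, ...), one argument or row to a line, values as JSON. play_rows: Moves the arm, as the interface text tells. Its arguments: {"type":"object","properties":{"linear":{"type":"array"},"spin":{"type":"array"},"claw":{"type":"number"},"grip_force":{"type":"number"}},"required":["linear","spin"]}

```bash
mkdir -p pics
cat > h.py <<'E'
from station import robot
import numpy as np, cv2
from scipy.spatial.transform import Rotation as R
def cam(name):
    s=robot.observe(); c=robot.capture(name); im=c["image"]; h=im.shape[0]
    f=h/2/np.tan(np.radians(c["vertical_fov"])/2)
    K=np.array([[f,0,c["cx"]],[0,f,c["cy"]],[0,0,1]])
    if "T_tool_cam" in c:
        T=np.eye(4);T[:3,:3]=R.from_euler('xyz',s["tool_rot"],degrees=True).as_matrix();T[:3,3]=s["ee_pos"];T=T@np.array(c["T_tool_cam"])
    else:
        T=np.eye(4);r=np.array(c["rotation"]);T[:3,:3]=r if r.shape==(3,3) else R.from_euler('xyz',r,degrees=True).as_matrix();T[:3,3]=c["xyz"]
    return dict(im=im,K=K,D=np.array(c["D"],float),T=T)
def ray(c,px):
    u=cv2.undistortPoints(np.array([[px]],float),c["K"],c["D"])[0,0]
    d=c["T"][:3,:3]@np.array([u[0],-u[1],-1]); return c["T"][:3,3],d
def onz(c,px,z):
    o,d=ray(c,px); return o+d*(z-o[2])/d[2]
def proj(c,P):
    P=np.atleast_2d(P); q=(P-c["T"][:3,3])@c["T"][:3,:3]; q=q*[1,-1,-1]
    return cv2.projectPoints(q,np.zeros(3),np.zeros(3),c["K"],c["D"])[0][:,0]
def tri(obs):
    A=np.zeros((3,3));b=np.zeros(3)
    for c,px in obs:
        o,d=ray(c,px);d=d/np.linalg.norm(d);M=np.eye(3)-np.outer(d,d);A+=M;b+=M@o
    return np.linalg.solve(A,b)
E
python3 - <<'E'
from h import *
s=robot.observe(); print({k:s[k] for k in("time_s","ee_pos","tool_rot","grip_width","contact_force")})
ims=[]
import pickle
for n in("scene","top"):
    c=cam(n); pickle.dump(c,open(n+".pkl","wb")); print(n,c["T"].round(3).tolist(),c["D"])
    cv2.imwrite(f"pics/{n}.png",c["im"])
    for q in("rack","hook_loaded","hook_spare","yellow_tray","red_tray","blue_tray","pan","flask_key","cast","bottle"):
        r=robot.recognise(q,n)
        print(n,q,[(np.round(x["xyz"],3).tolist(),round(x["conf"],2)) for x in r[:2]])
E
```

```text
{'time_s': 0.0, 'ee_pos': array([0.12253517, 0.53592679, 0.22417843]), 'tool_rot': array([-1.79923098e+02, -1.13221422e-03,  1.67119463e+02]), 'grip_width': 0.9975892370997508, 'contact_force': array([-0.66786887,  0.46062832, -0.02334296])}
scene [[0.538, 0.719, -0.44, -0.12], [-0.843, 0.461, -0.277, -0.408], [0.004, 0.52, 0.854, 1.395], [0.0, 0.0, 0.0, 1.0]] [-0.05231578  0.          0.          0.          0.        ]
scene rack [([0.588, -0.272, 0.01], 0.92), ([0.57, -0.196, 0.126], 0.61)]
scene hook_loaded [([0.596, -0.186, 0.183], 0.54)]
scene hook_spare [([0.592, -0.312, 0.183], 0.73)]
scene yellow_tray [([0.534, -0.195, 0.123], 0.8)]
scene red_tray [([0.496, -0.192, 0.122], 0.63)]
scene blue_tray [([0.571, -0.195, 0.127], 0.7)]
scene pan [([0.519, 0.139, 0.005], 0.74)]
scene flask_key [([0.367, -0.16, 0.003], 0.57)]
scene cast [([0.377, 0.334, 0.016], 0.67)]
scene bottle [([0.68, 0.292, 0.062], 0.53)]
top [[-0.002, 0.991, -0.133, 0.374], [-1.0, -0.004, -0.018, 0.014], [-0.019, 0.133, 0.991, 1.235], [0.0, 0.0, 0.0, 1.0]] [-0.00462127  0.          0.          0.          0.        ]
top rack [([0.596, -0.263, 0.009], 0.76), ([0.502, -0.171, 0.13], 0.17)]
top hook_loaded [([0.596, -0.182, 0.183], 0.69), ([0.572, -0.176, 0.124], 0.41)]
top hook_spare [([0.58, -0.314, 0.184], 0.64)]
top yellow_tray [([0.539, -0.172, 0.127], 0.61)]
top red_tray [([0.503, -0.172, 0.129], 0.46)]
top blue_tray [([0.571, -0.171, 0.129], 0.63)]
top pan [([0.518, 0.136, 0.003], 0.97)]
top flask_key [([0.367, -0.164, 0.006], 0.52)]
top cast [([0.385, 0.334, 0.015], 0.81)]
top bottle [([0.684, 0.298, 0.066], 0.68)]
```

View pics/scene.png

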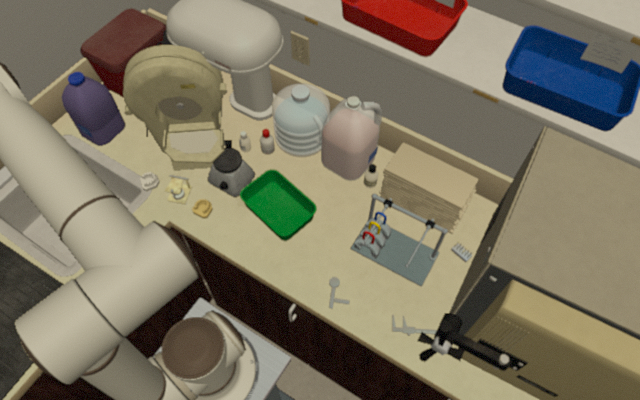

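View pics/top.png

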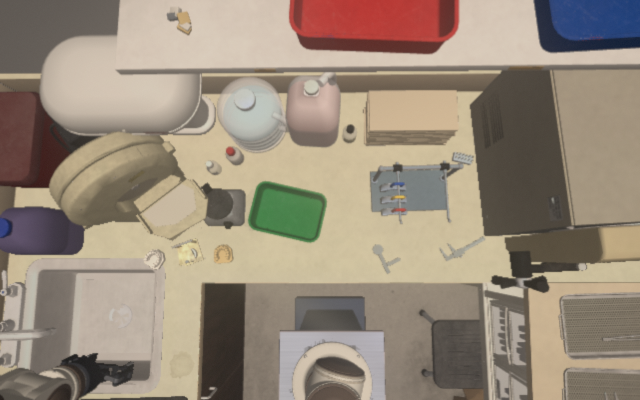

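The scene image shows a full left hook with red in front (368,237), then yellow (376,227), then blue (381,217). The spare hook is to its right. In the top image the rack is at (370-450,163-215) and the pan around (288,211). I'll zoom in on the rack in both views.

Run:
```python
from h import *
import pickle
t=pickle.load(open("top.pkl","rb"));s=pickle.load(open("scene.pkl","rb"))
a=cv2.resize(t["im"][150:230,360:460],None,fx=6,fy=6,interpolation=cv2.INTER_CUBIC)
b=cv2.resize(s["im"][185:285,345:455],None,fx=6,fy=6,interpolation=cv2.INTER_CUBIC)[:, :]
cv2.imwrite("pics/ztop.png",a);cv2.imwrite("pics/zscene.png",b)
```

```text
(no output)
```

View pics/ztop.png

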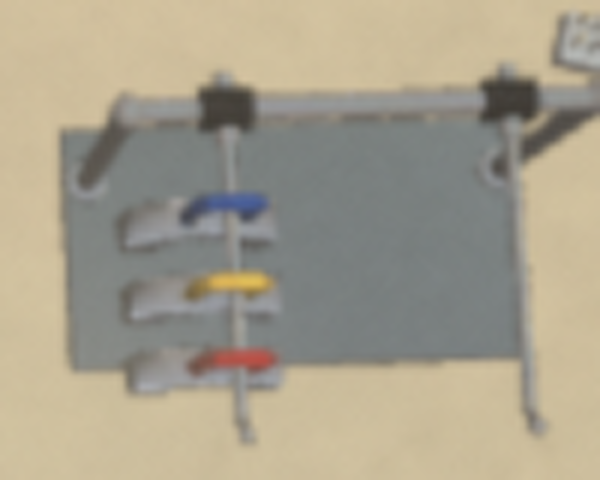

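View pics/zscene.png

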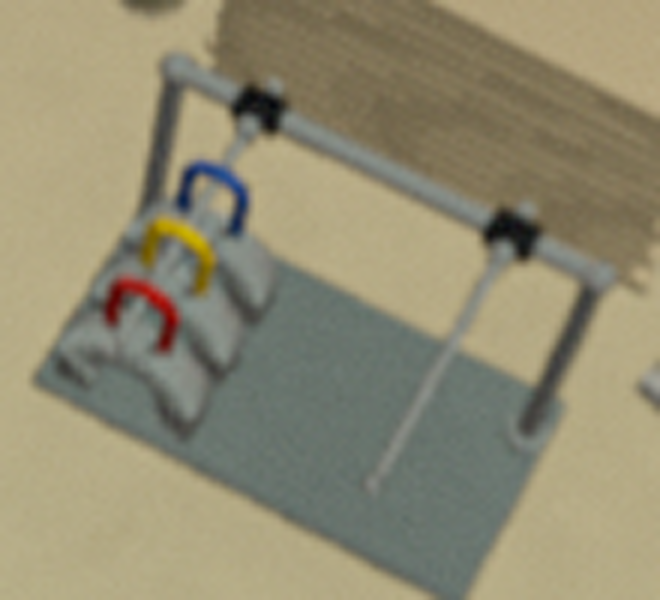

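Top crop: hook balls are at (247,437) and (538,427), clamps at (226,108) and (509,100). Red, yellow and blue loops are at about (235,358), (232,281) and (228,203). Scene crop: clamps are at (260,105) and (513,232), spare ball at (373,486).

Run:
```python
from h import *
import pickle
t=pickle.load(open("top.pkl","rb"));s=pickle.load(open("scene.pkl","rb"))
T=lambda u,v:((u+.5)/6-.5+360,(v+.5)/6-.5+150)
S=lambda u,v:((u+.5)/6-.5+345,(v+.5)/6-.5+185)
for n,a,b in(("clampL",(226,108),(260,105)),("clampS",(509,100),(513,232)),("ballS",(538,427),(373,486)),("red",(235,358),(142,288)),("yel",(232,281),(180,229)),("blue",(228,203),(217,172))):
    print(n,tri([(t,T(*a)),(s,S(*b))]).round(4))
for n,a,z in(("ballL",(247,437),.188),("ballS",(538,427),.188),("clampL",(226,108),.188),("clampS",(509,100),.188),("red",(235,358),.19),("yel",(232,281),.19),("blue",(228,203),.19)):
    print(n,onz(t,T(*a),z).round(4))
for n,b in(("ballS",(373,486)),("clampL",(260,105)),("clampS",(513,232)),("red",(142,288)),("yel",(180,229)),("blue",(217,172))):
    print("scene",n,onz(s,S(*b),.19).round(4))
# pan corners by colour
hsv=cv2.cvtColor(t["im"],cv2.COLOR_BGR2HSV);m=cv2.inRange(hsv,(45,80,30),(80,255,255))
n,l,st,ce=cv2.connectedComponentsWithStats(m);i=1+np.argmax(st[1:,4])
cn=cv2.findContours((l==i).astype('uint8'),cv2.RETR_EXTERNAL,cv2.CHAIN_APPROX_NONE)[0][0][:,0]
P=np.array([onz(t,p,.06)[:2] for p in cn.astype(float)]).astype('float32')
print("pan",cv2.minAreaRect(P))
```

```text
clampL [ 0.6149 -0.1807  0.1833]
clampS [ 0.6187 -0.31    0.1807]
ballS [ 0.4687 -0.3145  0.1865]
red [ 0.5005 -0.1816  0.1839]
yel [ 0.5355 -0.1813  0.185 ]
blue [ 0.5714 -0.1808  0.1839]
ballL [ 0.4636 -0.184   0.188 ]
ballS [ 0.4676 -0.3129  0.188 ]
clampL [ 0.613  -0.1789  0.188 ]
clampS [ 0.6159 -0.3066  0.188 ]
red [ 0.4988 -0.1794  0.19  ]
yel [ 0.5335 -0.179   0.19  ]
blue [ 0.5689 -0.1782  0.19  ]
scene ballS [ 0.4682 -0.3157  0.19  ]
scene clampL [ 0.6118 -0.1826  0.19  ]
scene clampS [ 0.6143 -0.3116  0.19  ]
scene red [ 0.4986 -0.1838  0.19  ]
scene yel [ 0.5342 -0.1834  0.19  ]
scene blue [ 0.5695 -0.1831  0.19  ]
pan ((0.5097336769104004, 0.13305877149105072), (0.21908962726593018, 0.1509704440832138), 76.8392105102539)
```

play_rows(
  linear=[
    [10,-25,30],
    [25,-55,60],
    [45,-90,90],
    [65,-125,105],
    [85,-160,110],
  ],
  spin=[0.02,0.06,0.11,0.16,0.2],
  claw=0,
  grip_force=40,
)

```text
time_s: 1.6
ee_pos: [0.2081, 0.3751, 0.3369]
tool_rot: [179.8, 0.1, 178.7]
contact_force: [0.9, 1.2, 0.5]
grip_width: 1.005
finger_force: 0.0
```

play_rows(
  linear=[
    [20,-35,0],
    [40,-70,0],
    [60,-105,0],
    [80,-140,0],
    [100,-175,0],
  ],
  spin=[0.02,0.04,0.05,0.05,0.05],
)

```text
time_s: 2.1
ee_pos: [0.308, 0.1997, 0.3351]
tool_rot: [180.0, 0.0, -178.5]
contact_force: [0.5, 0.4, 0.1]
grip_width: 0.998
finger_force: 0.0
```

play_rows(
  linear=[
    [20,-38,0],
    [40,-76,0],
    [60,-114,0],
    [80,-152,0],
    [100,-190,0],
  ],
  spin=[0,0,0,0,0],
)

```text
time_s: 2.6
ee_pos: [0.408, 0.0093, 0.3351]
tool_rot: [180.0, 0.1, -178.6]
contact_force: [1.4, 0.1, -1.0]
grip_width: 1.001
finger_force: 0.0
```

play_rows(
  linear=[
    [20,-38,0],
    [40,-76,0],
    [60,-114,0],
    [80,-152,0],
    [80,-152,0],
  ],
  spin=[0,0,0,0,0],
)

```text
time_s: 3.1
ee_pos: [0.4891, -0.1445, 0.3328]
tool_rot: [180.0, -0.1, -178.8]
contact_force: [0.4, 0.8, -0.1]
grip_width: 0.999
finger_force: 0.0
```

Run:
```python
from h import *
import pickle
s=robot.observe(); print(s["time_s"],s["ee_pos"],s["tool_rot"],s["joints"],s["contact_force"])
c=cam("wrist");pickle.dump(c,open("w1.pkl","wb"));cv2.imwrite("pics/w1.png",c["im"]);print(c["T"].round(3))
for q in("hook_loaded","hook_spare","yellow_tray","red_tray","blue_tray"):
    print(q,[(np.round(x["xyz"],4).tolist(),round(x["conf"],2)) for x in robot.recognise(q,"wrist")[:2]])
```

```text
3.1 [ 0.48909581 -0.1445284   0.33277662] [ 1.79994251e+02 -1.45867957e-01 -1.78763481e+02] [-1.64402959e+01  3.63914571e+00  2.09955994e+01  1.07497180e+02
 -3.88145511e-02 -1.76767600e+01] [ 0.37796859  0.75870468 -0.13661815]
[[-0.022 -0.959 -0.281  0.417]
 [ 1.    -0.021 -0.006 -0.146]
 [-0.    -0.281  0.96   0.483]
 [ 0.     0.     0.     1.   ]]
hook_loaded [([0.3674, -0.1634, 0.0071], 0.26)]
hook_spare [([0.5351, -0.3117, 0.1852], 0.91), ([0.5981, -0.2814, 0.0146], 0.71)]
yellow_tray [([0.5326, -0.1777, 0.1328], 0.64)]
red_tray [([0.4947, -0.1787, 0.1293], 0.69)]
blue_tray [([0.5705, -0.1717, 0.1293], 0.9)]
```

View pics/w1.png

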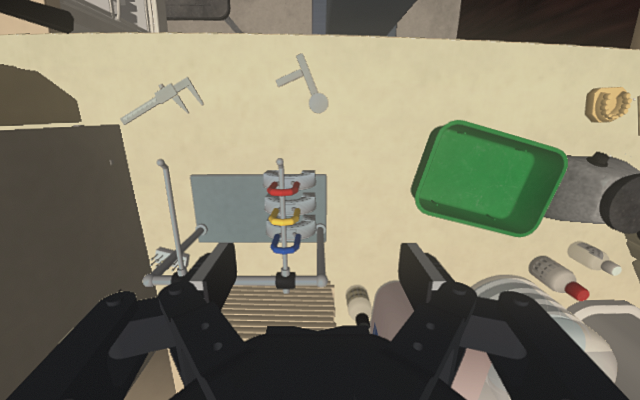

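The wrist image shows the loops of red at (283,188), yellow (285,218) and blue (286,247), hook balls at (280,162) and (161,162), and clamps at (286,281) and (181,282). I'll measure these and compare them with the fixed views.

Run:
```python
from h import *
import pickle
w=pickle.load(open("w1.pkl","rb"));t=pickle.load(open("top.pkl","rb"));s=pickle.load(open("scene.pkl","rb"))
T=lambda u,v:((u+.5)/6-.5+360,(v+.5)/6-.5+150)
S=lambda u,v:((u+.5)/6-.5+345,(v+.5)/6-.5+185)
D={"red":((283,187),(235,358),(142,288)),"yel":((285,218),(232,281),(180,229)),"blue":((286,246),(228,203),(217,172)),"ballS":((161,162),(538,427),(373,486)),"ballL":((280,162),(247,437),None),"clampS":((181,282),(509,100),(513,232)),"clampL":((286,281),(226,108),(260,105))}
for n,(a,b,c) in D.items():
    o=[(w,a),(t,T(*b))]
    if c:o.append((s,S(*c)))
    print(n,tri(o).round(4),onz(w,a,.188).round(4), tri(o[:2]).round(4))
```

```text
red [ 0.4979 -0.1821  0.1853] [ 0.493  -0.1824  0.188 ] [ 0.504  -0.1876  0.1454]
yel [ 0.5344 -0.1813  0.1834] [ 0.5293 -0.1805  0.188 ] [ 0.5366 -0.1828  0.1688]
blue [ 0.5711 -0.1808  0.1807] [ 0.5643 -0.1798  0.188 ] [ 0.5723 -0.1815  0.1721]
ballS [ 0.4684 -0.3145  0.1872] [ 0.4679 -0.3142  0.188 ] [ 0.4671 -0.3113  0.1932]
ballL [ 0.4636 -0.1834  0.1955] [ 0.4654 -0.1852  0.188 ] [ 0.4636 -0.1834  0.1955]
clampS [ 0.6173 -0.31    0.1854] [ 0.6167 -0.3101  0.188 ] [ 0.6144 -0.3066  0.192 ]
clampL [ 0.6149 -0.1807  0.1831] [ 0.6115 -0.1803  0.188 ] [ 0.614  -0.1802  0.1839]
```

play_rows(
  linear=[
    [8,-38,-10],
    [8,-38,-55],
    [8,-38,-100],
    [8,-38,-100],
    [8,-38,-100],
  ],
  spin=[0,0,0,0,0],
)

```text
time_s: 3.9
ee_pos: [0.4953, -0.1781, 0.2364]
tool_rot: [-180.0, 0.0, -178.5]
contact_force: [-0.1, -0.1, 0.5]
grip_width: 1.001
finger_force: 0.0
```

play_rows(
  linear=[
    [0,0,-20],
    [0,0,-40],
    [0,0,-60],
    [0,0,-68],
    [0,0,-68],
  ],
  spin=[0,0,0,0,0],
)

```text
time_s: 4.4
ee_pos: [0.4965, -0.1788, 0.169]
tool_rot: [-179.9, 0.1, -178.5]
contact_force: [-0.3, 0.6, -0.6]
grip_width: 0.998
finger_force: 0.0
```

Run:
```python
from h import *
s=robot.observe(); print(s["time_s"],s["ee_pos"],s["tool_rot"],s["contact_force"])
c=cam("wrist");cv2.imwrite("pics/w2.png",c["im"][100:400,120:520])
print(proj(c,[[.498,-.1825,.188]])-[120,100])
```

```text
4.4 [ 0.49646489 -0.17882278  0.1689841 ] [-1.79947858e+02  1.33526373e-01 -1.78526139e+02] [-0.27890346  0.61631123 -0.57644955]
[[190.75681232 160.94116612]]
```

View pics/w2.png

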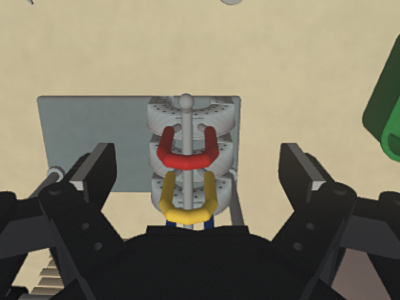

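The wrist view shows the red loop top at crop (188,163), about 10 px left of the jaw centre at 198. So I'll shift about -4.5 mm in y, then close.

play_rows(
  linear=[
    [2,-4.5,-4],
    [2,-4.5,-4],
    [2,-4.5,-4],
  ],
  spin=[0,0,0],
)

```text
time_s: 4.75
ee_pos: [0.4978, -0.1836, 0.1634]
tool_rot: [-180.0, 0.0, -178.6]
contact_force: [-0.3, 0.4, 0.8]
grip_width: 0.999
finger_force: 0.0
```

play_rows(
  linear=[
    [0,0,0],
    [0,0,0],
    [0,0,0],
    [0,0,0],
    [0,0,0],
  ],
  spin=[0,0,0,0,0],
  claw=1,
  grip_force=40,
)

```text
time_s: 5.25
ee_pos: [0.4978, -0.1835, 0.1632]
tool_rot: [-180.0, 0.0, -178.6]
contact_force: [0.8, -0.8, 2.4]
grip_width: 0.387
finger_force: 39.6
```

play_rows(
  linear=[
    [0,0,0],
    [0,0,0],
    [0,0,0],
  ],
  spin=[0,0,0],
)

```text
time_s: 5.55
ee_pos: [0.4977, -0.1835, 0.1631]
tool_rot: [-180.0, 0.0, -178.6]
contact_force: [0.9, -2.1, 3.0]
grip_width: 0.392
finger_force: 39.6
```

play_rows(
  linear=[
    [0,0,6],
    [0,0,14],
    [0,0,20],
    [0,0,22],
    [0,0,22],
  ],
  spin=[0,0,0,0,0],
  grip_force=60,
)

```text
time_s: 6.05
ee_pos: [0.4978, -0.1834, 0.1853]
tool_rot: [-180.0, 0.0, -178.6]
contact_force: [-0.2, -0.8, -1.2]
grip_width: 0.374
finger_force: 59.5
```

play_rows(
  linear=[
    [-10,0,0],
    [-25,-1,0],
    [-42,-1,0],
    [-58,-2,0],
    [-68,-2,0],
  ],
  spin=[0,0,0,0,0],
)

```text
time_s: 6.55
ee_pos: [0.4281, -0.1853, 0.1847]
tool_rot: [180.0, -0.0, -178.6]
contact_force: [-0.2, -0.0, -0.7]
grip_width: 0.378
finger_force: 59.6
```

play_rows(
  linear=[
    [0,-18,0],
    [0,-48,0],
    [0,-80,0],
    [0,-110,0],
    [0,-128,0],
  ],
  spin=[0,0,0,0,0],
)

```text
time_s: 7.05
ee_pos: [0.4291, -0.3149, 0.1845]
tool_rot: [180.0, -0.0, -178.6]
contact_force: [-0.7, 1.0, -0.5]
grip_width: 0.379
finger_force: 59.7
```

Run:
```python
from h import *
s=robot.observe(); print(s["time_s"],s["ee_pos"],s["tool_rot"],s["contact_force"],s["grip_width"])
c=cam("wrist");cv2.imwrite("pics/w3.png",c["im"][60:400,120:520])
print(proj(c,[[.468,-.3145,.188],[.617,-.310,.183]])-[120,60])
```

```text
7.05 [ 0.42905924 -0.31494549  0.18448859] [ 1.79991300e+02 -2.35828799e-02 -1.78624818e+02] [-0.70936088  1.02085795 -0.45907498] 0.37906292152060145
[[196.88194956 241.7909611 ]
 [197.94713574 391.51421351]]
```

View pics/w3.png

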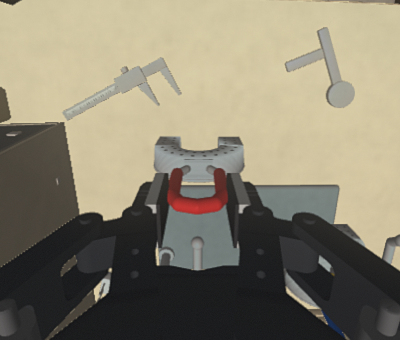

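The wrist view shows the spare ball at (197,240) and the red loop centred at 198, so they are aligned. Next: slide over the bar, lower, release.

play_rows(
  linear=[
    [15,0,0],
    [42,1,0],
    [70,1.5,0],
    [98,2,0],
    [120,2.5,0],
  ],
  spin=[0,0,0,0,0],
)

```text
time_s: 7.6
ee_pos: [0.5509, -0.31, 0.1846]
tool_rot: [180.0, -0.0, -178.5]
contact_force: [1.0, 0.0, -1.7]
grip_width: 0.376
finger_force: 59.7
```

play_rows(
  linear=[
    [14,0.5,0],
    [16,0.5,-5],
    [16,0.5,-12],
    [16,0.5,-18],
    [16,0.5,-20],
  ],
  spin=[0,0,0,0,0],
)

```text
time_s: 8.1
ee_pos: [0.5645, -0.3102, 0.1639]
tool_rot: [180.0, -0.1, -178.6]
contact_force: [-0.1, 0.6, -1.3]
grip_width: 0.377
finger_force: 59.7
```

play_rows(
  linear=[
    [0,0,-1],
    [0,0,-1],
    [0,0,-1],
  ],
  spin=[0,0,0],
)

```text
time_s: 8.4
ee_pos: [0.5655, -0.3105, 0.1643]
tool_rot: [-180.0, 0.0, -178.6]
contact_force: [0.2, -0.7, -0.6]
grip_width: 0.38
finger_force: 59.7
```

play_rows(
  linear=[
    [0,0,0],
    [0,0,0],
    [0,0,0],
    [0,0,0],
    [0,0,0],
  ],
  spin=[0,0,0,0,0],
  claw=0.3,
)

```text
time_s: 8.9
ee_pos: [0.5656, -0.3103, 0.1639]
tool_rot: [-180.0, 0.0, -178.6]
contact_force: [0.4, -1.1, 0.4]
grip_width: 0.699
finger_force: 0.0
```

Run:
```python
from h import *
s=robot.observe(); print(s["time_s"],s["ee_pos"],s["contact_force"],s["grip_width"],s["finger_force"])
c=cam("wrist");cv2.imwrite("pics/w4.png",np.hstack([c["im"][60:400,120:520],cv2.resize(cam("scene")["im"][185:270,345:445],(400,340))]))
```

```text
8.9 [ 0.5656415  -0.31031722  0.16392344] [ 0.42510879 -1.06164017  0.40655255] 0.6985274939933258 0.0
```

View pics/w4.png

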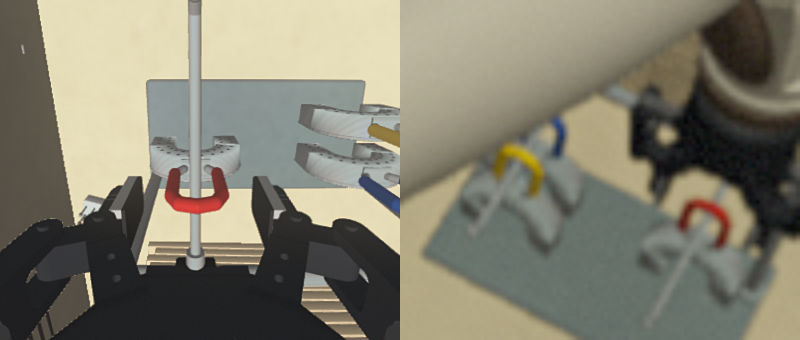

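Red hangs on the spare hook (loop at (197,200) astride the bar, horseshoe below, and the scene crop agrees). Now yellow.

play_rows(
  linear=[
    [0,0,15],
    [0,0,35],
    [0,0,55],
    [0,0,70],
    [0,0,72],
  ],
  spin=[0,0,0,0,0],
)

```text
time_s: 9.5
ee_pos: [0.5661, -0.3106, 0.238]
tool_rot: [-179.9, 0.2, -178.6]
contact_force: [-0.2, -0.5, -0.4]
grip_width: 0.702
finger_force: 0.0
```

play_rows(
  linear=[
    [-6,24,0],
    [-14,56,0],
    [-22,90,0],
    [-30,118,0],
    [-32,128,0],
  ],
  spin=[0,0,0,0,0],
)

```text
time_s: 10.0
ee_pos: [0.5329, -0.1803, 0.2356]
tool_rot: [180.0, -0.0, -178.5]
contact_force: [0.7, -0.8, 0.7]
grip_width: 0.697
finger_force: 0.0
```

play_rows(
  linear=[
    [0,0,0],
    [0,0,0],
  ],
  spin=[0,0],
)

```text
time_s: 10.2
ee_pos: [0.5338, -0.1829, 0.2355]
tool_rot: [-180.0, -0.0, -178.6]
contact_force: [0.4, -0.7, -1.0]
grip_width: 0.7
finger_force: 0.0
```

play_rows(
  linear=[
    [0,0,-15],
    [0,0,-35],
    [0,0,-55],
    [0,0,-70],
    [0,0,-72],
  ],
  spin=[0,0,0,0,0],
)

```text
time_s: 10.7
ee_pos: [0.5329, -0.1833, 0.1613]
tool_rot: [179.9, -0.2, -178.6]
contact_force: [0.4, 0.1, -0.0]
grip_width: 0.698
finger_force: 0.0
```

play_rows(
  linear=[
    [0,0,0],
    [0,0,0],
    [0,0,0],
    [0,0,0],
    [0,0,0],
  ],
  spin=[0,0,0,0,0],
  claw=1,
  grip_force=40,
)

```text
time_s: 11.2
ee_pos: [0.534, -0.1827, 0.1647]
tool_rot: [-179.9, 0.1, -178.6]
contact_force: [-0.1, -2.1, 4.1]
grip_width: 0.385
finger_force: 39.9
```

play_rows(
  linear=[
    [0,0,0],
    [0,0,0],
  ],
  spin=[0,0],
  grip_force=60,
)

```text
time_s: 11.4
ee_pos: [0.534, -0.1827, 0.1647]
tool_rot: [-179.9, 0.1, -178.6]
contact_force: [0.4, -2.4, 5.8]
grip_width: 0.374
finger_force: 59.0
```

play_rows(
  linear=[
    [0,0,6],
    [0,0,14],
    [0,0,20],
    [0,0,22],
    [0,0,22],
  ],
  spin=[0,0,0,0,0],
)

```text
time_s: 11.9
ee_pos: [0.5338, -0.1823, 0.1863]
tool_rot: [-180.0, 0.0, -178.6]
contact_force: [-0.9, 0.3, -0.9]
grip_width: 0.368
finger_force: 59.5
```

play_rows(
  linear=[
    [-12,0,0],
    [-36,-1,0],
    [-62,-1.5,0],
    [-88,-2,0],
    [-104,-2.5,0],
  ],
  spin=[0,0,0,0,0],
)

```text
time_s: 12.4
ee_pos: [0.4272, -0.1846, 0.1856]
tool_rot: [180.0, -0.0, -178.6]
contact_force: [0.6, -0.1, -0.0]
grip_width: 0.375
finger_force: 59.5
```

play_rows(
  linear=[
    [0,-18,0],
    [0,-48,0],
    [0,-80,0],
    [0,-110,0],
    [0,-129,0],
  ],
  spin=[0,0,0,0,0],
)

```text
time_s: 12.9
ee_pos: [0.4286, -0.3153, 0.1854]
tool_rot: [180.0, -0.0, -178.6]
contact_force: [-0.4, 0.6, -1.0]
grip_width: 0.376
finger_force: 59.6
```

play_rows(
  linear=[
    [0,0,0],
    [0,0,0],
  ],
  spin=[0,0],
)

```text
time_s: 13.1
ee_pos: [0.4291, -0.3135, 0.1856]
tool_rot: [180.0, -0.0, -178.6]
contact_force: [0.1, -0.4, 0.5]
grip_width: 0.371
finger_force: 59.7
```

play_rows(
  linear=[
    [14,0,0],
    [38,0.5,0],
    [62,1,0],
    [84,1.5,0],
    [96,1.5,0],
  ],
  spin=[0,0,0,0,0],
)

```text
time_s: 13.6
ee_pos: [0.5278, -0.3109, 0.1855]
tool_rot: [180.0, 0.0, -178.4]
contact_force: [-0.7, 0.4, -0.7]
grip_width: 0.376
finger_force: 59.7
```

play_rows(
  linear=[
    [0,0,0],
    [0,0,-6],
    [0,0,-13],
    [0,0,-19],
    [0,0,-22],
  ],
  spin=[0,0,0,0,0],
)

```text
time_s: 14.1
ee_pos: [0.525, -0.3124, 0.1644]
tool_rot: [-180.0, 0.0, -178.6]
contact_force: [-4.3, 2.7, 17.7]
grip_width: 0.375
finger_force: 61.4
```

play_rows(
  linear=[
    [0,0,-0.5],
    [0,0,-0.5],
    [0,0,-0.5],
  ],
  spin=[0,0,0],
)

```text
time_s: 14.4
ee_pos: [0.5251, -0.3125, 0.1646]
tool_rot: [-180.0, 0.1, -178.6]
contact_force: [-2.0, 1.4, 7.5]
grip_width: 0.378
finger_force: 60.6
```

play_rows(
  linear=[
    [0,0,0],
    [0,0,0],
    [0,0,0],
    [0,0,0],
    [0,0,0],
  ],
  spin=[0,0,0,0,0],
  claw=0.3,
)

```text
time_s: 14.9
ee_pos: [0.5255, -0.3123, 0.1632]
tool_rot: [180.0, -0.0, -178.6]
contact_force: [0.2, 0.4, 0.5]
grip_width: 0.703
finger_force: 0.0
```

play_rows(
  linear=[
    [0,0,15],
    [0,0,35],
    [0,0,55],
    [0,0,70],
    [0,0,72],
  ],
  spin=[0,0,0,0,0],
)

```text
time_s: 15.4
ee_pos: [0.5261, -0.3127, 0.2373]
tool_rot: [-179.9, 0.1, -178.6]
contact_force: [0.4, 0.0, -0.3]
grip_width: 0.702
finger_force: 0.0
```

play_rows(
  linear=[
    [6,24,0],
    [18,56,0],
    [30,90,0],
    [42,118,0],
    [45,129,0],
  ],
  spin=[0,0,0,0,0],
)

```text
time_s: 15.9
ee_pos: [0.5713, -0.181, 0.2343]
tool_rot: [180.0, -0.1, -178.4]
contact_force: [0.4, -0.4, 0.4]
grip_width: 0.7
finger_force: 0.0
```

Run:
```python
from h import *
s=robot.observe(); print(s["time_s"],s["ee_pos"],s["contact_force"],s["grip_width"],s["finger_force"])
c=cam("wrist");c2=cam("scene")
cv2.imwrite("pics/w5.png",np.hstack([c["im"][60:400,60:460],cv2.resize(c2["im"][185:270,345:445],(400,340))]))
for n in("wrist","scene"):
  for q in("yellow_tray","red_tray","blue_tray","pan"):
    print(n,q,[(np.round(x["xyz"],4).tolist(),round(x["conf"],2)) for x in robot.recognise(q,n)[:1]])
```

```text
15.9 [ 0.57125971 -0.18100347  0.23430818] [ 0.43157273 -0.41169738  0.39630746] 0.7002717553571008 0.0
wrist yellow_tray [([0.5303, -0.2987, 0.1365], 0.72)]
wrist red_tray [([0.562, -0.3003, 0.1325], 0.78)]
wrist blue_tray [([0.5636, -0.3, 0.1308], 0.7)]
wrist pan [([0.5057, 0.1412, 0.0046], 0.82)]
scene yellow_tray [([0.5262, -0.3171, 0.1183], 0.74)]
scene red_tray [([0.5652, -0.323, 0.125], 0.66)]
scene blue_tray [([0.5695, -0.1899, 0.1263], 0.85)]
scene pan [([0.4853, 0.0382, 0.0303], 0.81)]
```

View pics/w5.png

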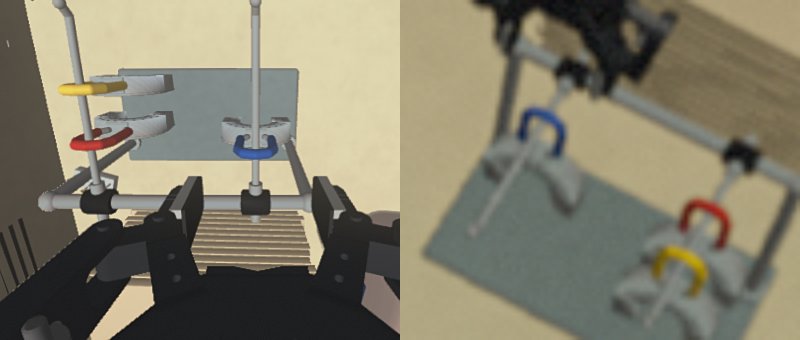

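Yellow and red both hang on the spare hook (loops at (93,88) and (100,140) astride the bar), and the blue loop at (255,148) sits between the jaws. Now blue.

play_rows(
  linear=[
    [-1,0,-15],
    [-1,0,-35],
    [-1,0,-55],
    [-1,0,-70],
    [-1,0,-72],
  ],
  spin=[0,0,0,0,0],
)

```text
time_s: 16.9
ee_pos: [0.5687, -0.1835, 0.1613]
tool_rot: [179.9, -0.2, -178.6]
contact_force: [-0.2, -0.8, 0.0]
grip_width: 0.699
finger_force: 0.0
```

play_rows(
  linear=[
    [0,0,0],
    [0,0,0],
    [0,0,0],
    [0,0,0],
    [0,0,0],
  ],
  spin=[0,0,0,0,0],
  claw=1,
  grip_force=40,
)

```text
time_s: 17.4
ee_pos: [0.57, -0.1836, 0.1644]
tool_rot: [-180.0, 0.1, -178.6]
contact_force: [1.4, -1.4, 4.4]
grip_width: 0.387
finger_force: 39.9
```

play_rows(
  linear=[
    [0,0,0],
    [0,0,0],
  ],
  spin=[0,0],
  grip_force=60,
)

```text
time_s: 17.6
ee_pos: [0.5701, -0.1834, 0.1644]
tool_rot: [-180.0, 0.1, -178.6]
contact_force: [0.8, 0.4, 6.0]
grip_width: 0.375
finger_force: 59.0
```

play_rows(
  linear=[
    [0,0,6],
    [0,0,14],
    [0,0,20],
    [0,0,23],
    [0,0,23],
  ],
  spin=[0,0,0,0,0],
)

```text
time_s: 18.1
ee_pos: [0.5698, -0.1834, 0.1869]
tool_rot: [-180.0, 0.0, -178.6]
contact_force: [-0.2, 0.6, -0.8]
grip_width: 0.377
finger_force: 59.5
```

play_rows(
  linear=[
    [-15,0,0],
    [-45,-1,0],
    [-80,-2,0],
    [-115,-3,0],
    [-145,-3.5,0],
  ],
  spin=[0,0,0,0,0],
)

```text
time_s: 18.6
ee_pos: [0.4229, -0.1867, 0.1861]
tool_rot: [180.0, -0.0, -178.6]
contact_force: [-0.5, 0.4, -0.3]
grip_width: 0.374
finger_force: 59.6
```

play_rows(
  linear=[
    [0,5,15],
    [0,20,32],
    [0,45,48],
    [4,75,60],
    [8,110,65],
  ],
  spin=[0.05,0.15,0.28,0.42,0.56],
)

```text
time_s: 19.1
ee_pos: [0.4327, -0.0763, 0.2525]
tool_rot: [-179.9, 0.1, -146.2]
contact_force: [-0.1, -0.8, -0.3]
grip_width: 0.377
finger_force: 59.7
```

play_rows(
  linear=[
    [15,35,0],
    [30,70,0],
    [45,105,0],
    [60,140,0],
    [70,170,0],
  ],
  spin=[0.14,0.28,0.42,0.56,0.68],
)

```text
time_s: 19.6
ee_pos: [0.5031, 0.095, 0.2509]
tool_rot: [180.0, -0.0, -107.1]
contact_force: [0.7, -0.2, -0.8]
grip_width: 0.375
finger_force: 59.7
```

play_rows(
  linear=[
    [5,25,0],
    [12,55,0],
    [19,85,0],
    [20,94,0],
    [20,94,0],
  ],
  spin=[0.04,0.074,0.074,0.074,0.074],
)

```text
time_s: 20.1
ee_pos: [0.5224, 0.188, 0.2507]
tool_rot: [179.9, -0.0, -103.2]
contact_force: [0.0, -0.3, 0.0]
grip_width: 0.374
finger_force: 59.7
```

```bash
cat > pan.py <<'E'
from h import *
def panrect(c):
    hsv=cv2.cvtColor(c["im"],cv2.COLOR_BGR2HSV);m=cv2.inRange(hsv,(45,80,30),(80,255,255))
    n,l,st,ce=cv2.connectedComponentsWithStats(m);i=1+np.argmax(st[1:,4])
    cn=np.vstack(cv2.findContours((l==i).astype('uint8'),cv2.RETR_EXTERNAL,cv2.CHAIN_APPROX_NONE)[0])[:,0]
    P=np.array([onz(c,p,.06)[:2] for p in cn.astype(float)]).astype('float32')
    return cv2.minAreaRect(P),st[i]
E
python3 - <<'E'
from pan import *
s=robot.observe(); print(s["time_s"],s["ee_pos"],s["tool_rot"],s["joints"].round(1),s["grip_width"])
for n in("wrist","top","scene"):
    c=cam(n); print(n,panrect(c))
    for q in("blue_tray","pan"): print(q,[(np.round(x["xyz"],4).tolist(),round(x["conf"],2)) for x in robot.recognise(q,n)[:1]])
E
```

```text
20.1 [0.52241884 0.18801644 0.25069349] [ 1.79940399e+02 -4.05894150e-02 -1.03172553e+02] [ 19.8   6.5  14.6  98.2  -0.  -57. ] 0.3739501892892921
wrist (((0.510236918926239, 0.1294383853673935), (0.2170063704252243, 0.15362738072872162), 76.69526672363281), array([  248,    25,   136,   188, 22563], dtype=int32))
blue_tray [([0.5237, 0.1909, 0.2213], 0.86)]
pan [([0.5093, 0.1134, 0.002], 0.98)]
top (((0.5075070261955261, 0.12362292408943176), (0.1989419311285019, 0.15081210434436798), 76.76964569091797), array([ 263,  182,   63,   60, 2602], dtype=int32))
blue_tray []
pan [([0.5229, 0.1144, 0.002], 0.83)]
scene (((0.5078567266464233, 0.1282569319009781), (0.23185425996780396, 0.1551406979560852), 76.8046646118164), array([ 240,  170,   77,   70, 3112], dtype=int32))
blue_tray []
pan [([0.5228, 0.1415, 0.0006], 0.68)]
```

play_rows(
  linear=[
    [0,0,-15],
    [0,0,-45],
    [0,0,-80],
    [0,0,-115],
    [0,0,-138],
  ],
  spin=[0,0,0,0,0],
)

```text
time_s: 21.05
ee_pos: [0.5217, 0.1866, 0.1108]
tool_rot: [179.9, -0.1, -103.3]
contact_force: [0.3, -0.3, -0.1]
grip_width: 0.376
finger_force: 59.7
```

play_rows(
  linear=[
    [0,0,-4],
    [0,0,-8],
    [0,0,-11],
    [0,0,-13],
    [0,0,-13],
  ],
  spin=[0,0,0,0,0],
  grip_force=40,
)

```text
time_s: 21.55
ee_pos: [0.523, 0.1873, 0.1011]
tool_rot: [-179.9, 0.0, -103.3]
contact_force: [0.3, -0.4, -0.8]
grip_width: 0.376
finger_force: 59.7
```

play_rows(
  linear=[
    [0,0,-1],
    [0,0,-2],
    [0,0,-3],
    [0,0,-3],
  ],
  spin=[0,0,0,0],
)

```text
time_s: 21.95
ee_pos: [0.5225, 0.1872, 0.0973]
tool_rot: [180.0, -0.0, -103.3]
contact_force: [-0.3, -0.0, -0.4]
grip_width: 0.377
finger_force: 59.7
```

play_rows(
  linear=[
    [0,0,0],
    [0,0,-1],
    [0,0,-2],
    [0,0,-3],
    [0,0,-3],
  ],
  spin=[0,0,0,0,0],
  claw=1,
  grip_force=30,
)

```text
time_s: 22.45
ee_pos: [0.5235, 0.1876, 0.0961]
tool_rot: [-179.9, 0.1, -103.3]
contact_force: [0.4, 0.3, 10.0]
grip_width: 0.376
finger_force: 60.8
```

play_rows(
  linear=[
    [-0.7,-3,0],
    [-1.4,-6,0],
    [-2.1,-9,0],
    [-2.8,-12,0],
    [-3.5,-15,0],
  ],
  spin=[0,0,0,0,0],
)

```text
time_s: 22.95
ee_pos: [0.5196, 0.1724, 0.0955]
tool_rot: [-179.9, 0.1, -103.3]
contact_force: [-0.1, 0.6, 4.2]
grip_width: 0.378
finger_force: 60.3
```

Run:
```python
from pan import *
s=robot.observe(); print(s["ee_pos"],s["contact_force"],s["torque"])
for n in("top","scene"):print(panrect(cam(n)))
c=cam("wrist");print(panrect(c));cv2.imwrite("pics/w6.png",c["im"][0:400,120:520])
```

```text
[0.51964791 0.17238856 0.09552696] [-0.07150668  0.58186704  4.19481455] [ 0.31484388  0.14940286 -0.00697776]
(((0.5023674964904785, 0.1024160161614418), (0.15534904599189758, 0.15077435970306396), 77.04804229736328), array([ 278,  184,   48,   58, 1850], dtype=int32))
(((0.5076523423194885, 0.12705060839653015), (0.23149816691875458, 0.1572883129119873), 75.2818832397461), array([ 240,  170,   76,   70, 2614], dtype=int32))
(((0.5099245309829712, 0.12930947542190552), (0.1886311024427414, 0.15374337136745453), 76.85982513427734), array([  188,     0,   255,   282, 57176], dtype=int32))
```

View pics/w6.png

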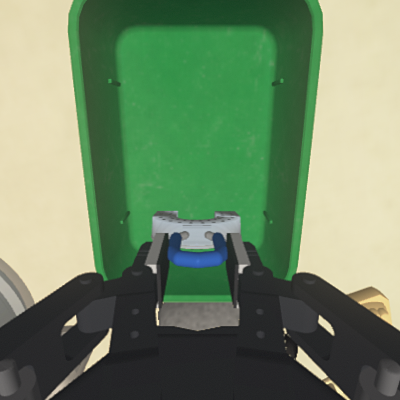

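The wrist view shows the blue loop at (198,250) over the pan floor and the horseshoe at (197,225), already tilting to +L (the pan's long axis). The pan hasn't moved. I'll follow the arc.

play_rows(
  linear=[
    [-1.1,-5,-1.5],
    [-2.3,-10,-2.5],
    [-3.5,-15,-3.5],
    [-4.6,-19.5,-5],
    [-4.6,-19.5,-5],
  ],
  spin=[0,0,0,0,0],
)

```text
time_s: 23.6
ee_pos: [0.515, 0.1524, 0.0903]
tool_rot: [-179.9, 0.0, -103.3]
contact_force: [0.9, -1.2, 5.1]
grip_width: 0.381
finger_force: 61.3
```

play_rows(
  linear=[
    [-1.1,-5,-2],
    [-2.3,-10,-4],
    [-3.5,-15,-6.5],
    [-4.6,-19.5,-9],
    [-4.6,-19.5,-9],
  ],
  spin=[0,0,0,0,0],
)

```text
time_s: 24.1
ee_pos: [0.5098, 0.1327, 0.0801]
tool_rot: [180.0, 0.0, -103.3]
contact_force: [1.3, 1.4, 2.1]
grip_width: 0.106
finger_force: 30.8
```

Run:
```python
from pan import *
s=robot.observe(); print(s["time_s"],s["ee_pos"],s["contact_force"],s["torque"],s["grip_width"],s["finger_force"])
for n in("wrist","top","scene"):
    c=cam(n);hsv=cv2.cvtColor(c["im"],cv2.COLOR_BGR2HSV);m=cv2.inRange(hsv,(105,120,40),(125,255,255))
    k,l,st,ce=cv2.connectedComponentsWithStats(m)
    print(n,"pan",panrect(c))
    if n=="wrist":
        print([(a.tolist(),b.round().tolist()) for a,b in zip(st[1:],ce[1:]) if a[4]>40])
        i=1+np.argmax(st[1:,4]);x,y,w,h,_=st[i]
        im=c["im"][y-60:y+h+50,x-50:x+w+50];hh=hsv[y-60:y+h+50,x-50:x+w+50]
        def ch(p,b):
            if 105<=p[0]<=125 and p[1]>120:return 'B'
            if 45<=p[0]<=80 and p[1]>80:return '.'
            if p[2]<60:return '#'
            if p[1]<60:return 'o'
            return '-'
        for r in range(0,hh.shape[0],4):print(''.join(ch(hh[r,q],0) for q in range(0,hh.shape[1],2)))
    for q in("blue_tray",): print(q,[(np.round(x["xyz"],4).tolist(),round(x["conf"],2)) for x in robot.recognise(q,n)[:2]])
```

```text
24.1 [0.50979515 0.13273361 0.08011618] [1.29405144 1.40009305 2.14467848] [ 0.41647365 -0.18990489 -0.08806597] 0.10599153687471612 30.80515544861555
wrist pan (((0.502646803855896, 0.09856140613555908), (0.154340922832489, 0.15373548865318298), 77.00179290771484), array([  183,    41,   262,   244, 51874], dtype=int32))
[([308, 216, 52, 65, 1294], [329.0, 242.0])]
............................................................................
............................................................................
............................................................................
............................................................................
............................................................................
............................................................................
............................................................................
............................................................................
............................................................................
......................................
[... 2392 characters left out ...]
####################ooooooooooo#.
######################................##########################oooooooooo##
######################................###########################oooooooo###
########################............#############################oooooooo###
blue_tray [([0.4951, 0.1378, 0.0839], 0.79)]
top pan (((0.5036109685897827, 0.054473862051963806), (0.16343972086906433, 0.08752758800983429), 10.855603218078613), array([295, 189,  31,  53, 953], dtype=int32))
blue_tray []
scene pan (((0.5081363916397095, 0.127577006816864), (0.23150871694087982, 0.1563863307237625), 76.48675537109375), array([ 240,  175,   77,   65, 2296], dtype=int32))
blue_tray [([0.4872, 0.1618, 0.054], 0.51)]
```

```bash
cat > fit.py <<'E'
from pan import *
from scipy.spatial import cKDTree
def tray():
    a=np.linspace(0,np.pi,15)
    L=[[0,14*np.cos(t),-8+12*np.sin(t)] for t in a]+[[0,y,z] for y in(14,-14) for z in np.linspace(-8,-46,12)]
    H=[]
    for x in(-7,10):
        for r in(20,28,36):
            H+=[[x,r*np.cos(t),-86+r*np.sin(t)] for t in np.linspace(0,np.pi,17)]+[[x,y,z] for y in(r,-r) for z in np.linspace(-92,-112,4)]
    return np.array(L)/1e3,np.array(H)/1e3
L,H=tray()
def pose(T,side,s,phi,psi,w=0,dx=0):
    # T: tool rot matrix/pos ; bar axis in tool x-z plane
    Rt,p=T
    z=-np.array([np.sin(phi),0,np.cos(phi)])       # tray z in tool coords (phi=0: up)
    x0=np.array([np.cos(phi),0,-np.sin(phi)]); y0=np.cross(z,x0)
    x=np.cos(psi)*x0+np.sin(psi)*y0; y=np.cross(z,x)
    Rm=Rt@np.c_[x,y,z]
    t=p+Rt@np.array([dx,0,0])-Rm@np.array([0,side*.014,s])
    return Rm,t
def run(c,s,top=6):
    T=(R.from_euler('xyz',s["tool_rot"],degrees=True).as_matrix(),np.array(s["ee_pos"]))
    hsv=cv2.cvtColor(c["im"],cv2.COLOR_BGR2HSV)
    B=cv2.inRange(hsv,(105,120,40),(125,255,255));G=cv2.inRange(hsv,(45,80,30),(80,255,255))
    G=cv2.erode(G,np.ones((5,5)))
    bp=np.argwhere(B>0)[::8,::-1].astype(float)
    dB=cv2.distanceTransform(255-B,cv2.DIST_L2,5)
    out=[]
    def cost(q,full=False):
        Rm,t=pose(T,*q)
        PL=L@Rm.T+t;PH=H@Rm.T+t
        u=proj(c,PL);v=proj(c,PH)
        d=cKDTree(u).query(bp)[0]
        def g(a):
            i=np.clip(a.round().astype(int),0,[639,399]);return G[i[:,1],i[:,0]]>0
        low=min(PL[:,2].min(),PH[:,2].min())
        return np.mean(np.minimum(d,25)**2)**.5/5+6*g(u).mean()+5*g(v).mean()+max(0,.0-low)*200
    for side in(1,-1):
        for ss in(-.012,-.024,-.036):
            for ph in np.radians(np.arange(-180,180,20)):
                for ps in np.radians(np.arange(-180,180,20)):
                    q=(side,ss,ph,ps);out.append((cost(q),q))
    out.sort(key=lambda a:a[0]);res=[]
    from scipy.optimize import minimize
    for k,q in out[:40]:
        r=minimize(lambda v:cost((q[0],np.clip(v[0]/100,-.045,-.004),v[1],v[2],0,np.clip(v[3]/100,-.01,.01))),[q[1]*100,q[2],q[3],0],method="Nelder-Mead",options=dict(initial_simplex=np.array([[q[1]*100,q[2],q[3],0]]*5)+np.r_[np.zeros((1,4)),np.diag([.6,.25,.25,.4])],maxiter=250))
        res.append((r.fun,q[0],r.x))
    res.sort(key=lambda a:a[0])
    for f,sd,v in res[:top]:
        Rm,t=pose(T,sd,np.clip(v[0]/100,-.045,-.004),v[1],v[2],0,np.clip(v[3]/100,-.01,.01))
        P=np.r_[L,H]@Rm.T+t
        print(round(f,2),sd,np.round([v[0]*10,np.degrees(v[1]),np.degrees(v[2]),v[3]*10],0),"x",Rm[:,0].round(2),"z",Rm[:,2].round(2),"o",t.round(3),"mid",(t-Rm[:,2]*.055).round(3),"low",P[:,2].min().round(3))
E
time python3 - <<'E'
from fit import *
import pickle
s=robot.observe();c=cam("wrist");pickle.dump((c,s),open("w7.pkl","wb"));run(c,s)
E
```

```text
1.3 1 [ -11. -167.   22.    6.] x [ 0.57  0.79 -0.21] z [-0.05 -0.22 -0.97] o [0.497 0.133 0.068] mid [0.499 0.145 0.122] low 0.064
1.32 1 [ -16. -167.   20.    3.] x [ 0.54  0.81 -0.22] z [-0.05 -0.22 -0.97] o [0.497 0.135 0.064] mid [0.5   0.147 0.118] low 0.06
1.32 -1 [ -13. -166. -161.    5.] x [-0.53 -0.82  0.22] z [-0.05 -0.23 -0.97] o [0.496 0.133 0.067] mid [0.499 0.146 0.121] low 0.063
1.34 -1 [ -30. -164. -173.  -10.] x [-0.34 -0.9   0.27] z [-0.06 -0.26 -0.96] o [0.497 0.14  0.051] mid [0.501 0.154 0.104] low 0.047
1.34 -1 [ -18. -165. -163.    1.] x [-0.5  -0.83  0.25] z [-0.06 -0.25 -0.97] o [0.497 0.135 0.062] mid [0.5   0.149 0.115] low 0.058
1.34 1 [ -19. -167.   15.   -0.] x [ 0.47  0.85 -0.22] z [-0.05 -0.22 -0.97] o [0.497 0.136 0.061] mid [0.5   0.148 0.115] low 0.057
real	0m17.582s
user	0m16.802s
sys	0m0.189s
```

```bash
sed -i 's/np.arange(-180,180,20)):\n                for ps/&/; s/for ph in np.radians(np.arange(-180,180,20))/for ph in np.radians(np.arange(-110,111,10))/; s/max(0,.0-low)\*200/abs(.003-low)*60+max(0,abs(q[2])-2)*20/' fit.py
python3 - <<'E'
from fit import *
import pickle
c,s=pickle.load(open("w7.pkl","rb"));run(c,s,10)
hsv=cv2.cvtColor(c["im"],cv2.COLOR_BGR2HSV)
def ch(p):
    if 105<=p[0]<=125 and p[1]>120:return 'B'
    if 45<=p[0]<=80 and p[1]>80:return '.'
    if p[2]<60:return '#'
    if p[1]<60:return 'o'
    return '-'
for r in range(190,330,5):print(r,''.join(ch(hsv[r,q]) for q in range(200,460,3)))
E
```

```text
1.39 1 [ -4. -61.  22.   1.] x [ 0.26 -0.53 -0.81] z [-0.2  -0.85  0.49] o [0.496 0.129 0.078] mid [0.507 0.176 0.051] low 0.003
1.42 1 [ -6. -60.  23.  -0.] x [ 0.28 -0.53 -0.8 ] z [-0.2  -0.85  0.49] o [0.496 0.129 0.079] mid [0.507 0.176 0.051] low 0.003
1.44 1 [ -6. -60.  22.  -0.] x [ 0.26 -0.53 -0.81] z [-0.2  -0.85  0.5 ] o [0.495 0.129 0.079] mid [0.506 0.175 0.052] low 0.004
1.54 -1 [  -6.  -61. -151.   -1.] x [-0.38  0.52  0.77] z [-0.2  -0.85  0.48] o [0.496 0.129 0.077] mid [0.507 0.176 0.051] low 0.003
1.56 -1 [  -3.  -61. -154.    1.] x [-0.33  0.53  0.78] z [-0.2  -0.85  0.49] o [0.496 0.129 0.077] mid [0.507 0.176 0.05 ] low 0.003
1.58 -1 [  -8.  -54. -164.   -1.] x [-0.14  0.61  0.78] z [-0.19 -0.79  0.59] o [0.495 0.129 0.082] mid [0.505 0.172 0.05 ] low 0.003
1.58 -1 [  -6.  -55. -164.    0.] x [-0.14  0.6   0.79] z [-0.19 -0.8   0.57] o [0.495 0.13  0.08 ] mid [0.506 0.174 0.049] low 0.003
1.63 1 [ -6. -54. -25.   8.] x [-0.54 -0.42 -0.73] z [-0.19 -0.79  0.59] o [0.495 0.127 0.089] mid [0.506 0.17  0.056] low 0.003
1.63 1 [ -6. -54. -25.   8.] x [-0.54 -0.42 -0.7
[... 2085 characters left out ...]
####o.....ooo##################################o-ooooooo
295 ###################################o....oooo######################################-oooo
300 ##############ooooo################o....oooo################ooooo###################o-o
305 ############ooooooo################o....ooo#################ooooooo####################
310 ##########oooooooo######oo#########.......ooo########oo######oooooooo##################
315 ######...#ooooooo#################..........o#################ooooooo#...##############
320 ####-....##oooooo#################...........#################ooooooo#...o-############
325 ###oo..####ooooo##################...........##################oooooo###.ooo###########
```

play_rows(
  linear=[
    [-1,-4,-3],
    [-2,-8,-6],
    [-3,-12,-10],
    [-4,-16,-14],
    [-4,-16,-14],
  ],
  spin=[0,0,0,0,0],
)

```text
time_s: 24.95
ee_pos: [0.5068, 0.1156, 0.067]
tool_rot: [-179.8, -0.1, -103.3]
contact_force: [4.7, -5.0, 8.3]
grip_width: 0.103
finger_force: 29.8
```

Run:
```python
from fit import *
import pickle
s=robot.observe();c=cam("wrist");pickle.dump((c,s),open("w8.pkl","wb"));print(s["contact_force"],s["torque"]);run(c,s,6);print(panrect(cam("scene")))
```

```text
[ 4.66432596 -4.96355618  8.25341182] [-0.81831769 -0.68834245 -0.08506881]
1.41 1 [ -6. -72.  29.  -1.] x [ 0.41 -0.37 -0.83] z [-0.22 -0.93  0.31] o [0.494 0.113 0.062] mid [0.506 0.164 0.045] low 0.003
1.41 1 [ -4. -73.  29.  -0.] x [ 0.41 -0.37 -0.83] z [-0.22 -0.93  0.3 ] o [0.494 0.113 0.062] mid [0.506 0.164 0.045] low 0.003
1.41 1 [ -4. -73.  29.  -0.] x [ 0.41 -0.37 -0.83] z [-0.22 -0.93  0.3 ] o [0.494 0.113 0.062] mid [0.506 0.164 0.045] low 0.003
1.43 1 [ -8. -72.  29.  -1.] x [ 0.41 -0.38 -0.83] z [-0.22 -0.92  0.31] o [0.493 0.11  0.063] mid [0.505 0.161 0.046] low 0.003
1.47 -1 [  -7.  -69. -154.   -2.] x [-0.36  0.41  0.84] z [-0.22 -0.91  0.36] o [0.493 0.112 0.064] mid [0.505 0.162 0.044] low 0.003
1.5 1 [ -7. -75.  36.  -1.] x [ 0.52 -0.34 -0.78] z [-0.22 -0.94  0.27] o [0.494 0.111 0.061] mid [0.506 0.162 0.046] low 0.003
(((0.5075681805610657, 0.12728376686573029), (0.23060034215450287, 0.15521962940692902), 76.82958221435547), array([ 244,  173,   72,   67, 2078], dtype=int32))
```

play_rows(
  linear=[
    [-0.5,-2,-4],
    [-1,-4,-8],
    [-1.5,-6,-12],
    [-2,-8,-16],
    [-2,-8,-16],
  ],
  spin=[0,0,0,0,0],
)

```text
time_s: 25.55
ee_pos: [0.5042, 0.1078, 0.0503]
tool_rot: [-179.9, -0.1, -103.3]
contact_force: [1.8, -4.8, 5.2]
grip_width: 0.1
finger_force: 32.6
```

Run:
```python
from fit import *
import pickle
s=robot.observe();c=cam("wrist");pickle.dump((c,s),open("w9.pkl","wb"));print(s["contact_force"],s["torque"]);run(c,s,6);print(panrect(cam("scene")))
```

```text
[ 1.77352895 -4.83437898  5.18351919] [-0.74045922 -0.42229643  0.00193473]
1.46 1 [  1. -74.  10.   1.] x [ 0.11 -0.3  -0.95] z [-0.22 -0.94  0.27] o [0.489 0.105 0.049] mid [0.502 0.157 0.034] low 0.003
1.46 1 [ -5. -74.  10.   0.] x [ 0.11 -0.3  -0.95] z [-0.22 -0.94  0.27] o [0.489 0.105 0.049] mid [0.502 0.157 0.034] low 0.003
1.46 1 [ -5. -74.  10.   0.] x [ 0.11 -0.3  -0.95] z [-0.22 -0.94  0.28] o [0.489 0.105 0.049] mid [0.502 0.157 0.034] low 0.003
1.46 1 [ -6. -74.  10.  -1.] x [ 0.11 -0.31 -0.95] z [-0.22 -0.93  0.28] o [0.489 0.105 0.05 ] mid [0.502 0.156 0.034] low 0.003
1.47 -1 [  -6.  -75. -164.    1.] x [-0.22  0.3   0.93] z [-0.22 -0.94  0.25] o [0.489 0.104 0.048] mid [0.502 0.156 0.034] low 0.003
1.48 -1 [  -9.  -74. -166.   -3.] x [-0.18  0.32  0.93] z [-0.22 -0.93  0.28] o [0.49  0.105 0.049] mid [0.502 0.156 0.034] low 0.003
(((0.5035176277160645, 0.12831032276153564), (0.22237926721572876, 0.15504464507102966), 77.0218505859375), array([ 245,  173,   70,   67, 1795], dtype=int32))
```

play_rows(
  linear=[
    [-0.5,-2,-5],
    [-1,-4,-10],
    [-1,-5,-15],
    [-1,-5,-20],
    [-1,-5,-21],
  ],
  spin=[0,0,0,0,0],
)

```text
time_s: 26.15
ee_pos: [0.5027, 0.1034, 0.0288]
tool_rot: [180.0, -0.1, -103.3]
contact_force: [3.1, -4.0, 3.5]
grip_width: 0.101
finger_force: 33.7
```

Run:
```python
from fit import *
import pickle
s=robot.observe();c=cam("wrist");pickle.dump((c,s),open("w10.pkl","wb"));print(s["contact_force"],s["torque"]);run(c,s,6);print(panrect(cam("scene")))
```

```text
[ 3.08705234 -4.04632864  3.46035276] [-0.5021091  -0.34628545 -0.0540753 ]
1.41 -1 [  -9.  -81. -176.   -3.] x [-0.03  0.16  0.99] z [-0.23 -0.96  0.15] o [0.488 0.101 0.029] mid [0.5   0.154 0.021] low 0.003
1.41 -1 [  -8.  -81. -176.   -2.] x [-0.03  0.16  0.99] z [-0.23 -0.96  0.15] o [0.488 0.101 0.029] mid [0.5   0.154 0.021] low 0.003
1.41 -1 [  -7.  -81. -176.   -1.] x [-0.03  0.16  0.99] z [-0.23 -0.96  0.15] o [0.488 0.101 0.029] mid [0.5   0.154 0.021] low 0.003
1.41 -1 [  -2.  -82. -176.    2.] x [-0.03  0.16  0.99] z [-0.23 -0.96  0.15] o [0.488 0.101 0.029] mid [0.5   0.154 0.02 ] low 0.003
1.41 -1 [  -9.  -81. -177.   -3.] x [-0.02  0.17  0.99] z [-0.23 -0.96  0.16] o [0.488 0.101 0.029] mid [0.5   0.154 0.021] low 0.003
1.45 -1 [  -9.  -81. -189.   -3.] x [0.19 0.11 0.98] z [-0.23 -0.96  0.15] o [0.488 0.1   0.032] mid [0.5   0.153 0.024] low 0.003
(((0.4959527254104614, 0.11315152049064636), (0.18223783373832703, 0.15471002459526062), 77.07671356201172), array([ 246,  192,   67,   48, 1369], dtype=int32))
```

play_rows(
  linear=[
    [0,0,0],
    [0,0,0],
    [0,0,0],
    [0,0,0],
  ],
  spin=[0,0,0,0],
  claw=0.84,
)

```text
time_s: 26.65
ee_pos: [0.5027, 0.1043, 0.0292]
tool_rot: [180.0, -0.0, -103.3]
contact_force: [0.6, 0.4, 0.9]
grip_width: 0.157
finger_force: 0.0
```

play_rows(
  linear=[
    [0,0,1],
    [0,0,3],
    [0,0,6],
    [0,0,9],
    [0,0,12],
  ],
  spin=[0,0,0,0,0],
)

```text
time_s: 27.15
ee_pos: [0.503, 0.1042, 0.0418]
tool_rot: [-180.0, 0.0, -103.3]
contact_force: [0.6, -0.3, -0.4]
grip_width: 0.163
finger_force: 0.0
```

Run:
```python
from fit import *
s=robot.observe();c=cam("wrist");print(s["contact_force"],s["torque"],s["finger_force"])
hsv=cv2.cvtColor(c["im"],cv2.COLOR_BGR2HSV)
B=cv2.inRange(hsv,(105,120,40),(125,255,255));k,l,st,ce=cv2.connectedComponentsWithStats(B)
for a in st[1:]:
    if a[4]>40:
        print(a)
        for z in(.008,.02,.045):print(z,onz(c,(a[0]+a[2]/2,a[1]),z).round(3),onz(c,(a[0],a[1]+30),z).round(3),onz(c,(a[0]+a[2],a[1]+30),z).round(3))
for q in("blue_tray","pan"):print(q,[(np.round(x["xyz"],4).tolist(),round(x["conf"],2)) for x in robot.recognise(q,"wrist")[:1]])
```

```text
[ 0.59634832 -0.25944514 -0.40051288] [0.02515663 0.043805   0.01113697] 0.0
[ 308  184   57   72 1506]
0.008 [0.483 0.081 0.008] [0.507 0.098 0.008] [0.468 0.107 0.008]
0.02 [0.483 0.078 0.02 ] [0.506 0.093 0.02 ] [0.469 0.102 0.02 ]
0.045 [0.484 0.071 0.045] [0.503 0.085 0.045] [0.472 0.092 0.045]
blue_tray [([0.5038, 0.1429, 0.0138], 0.93)]
pan [([0.4866, 0.0798, 0.0123], 0.69)]
```

play_rows(
  linear=[
    [0,0,6],
    [0,0,16],
    [0,0,36],
    [0,0,66],
    [0,0,100],
  ],
  spin=[0,0,0,0,0],
)

```text
time_s: 27.8
ee_pos: [0.5024, 0.1041, 0.1426]
tool_rot: [180.0, -0.0, -103.3]
contact_force: [0.7, 0.7, 0.8]
grip_width: 0.159
finger_force: 0.0
```

play_rows(
  linear=[
    [0,-10,20],
    [0,-30,50],
    [0,-60,85],
    [0,-80,110],
    [0,-80,110],
  ],
  spin=[0,0,0,0,0],
)

```text
time_s: 28.3
ee_pos: [0.5038, 0.0223, 0.256]
tool_rot: [-179.6, 0.1, -103.4]
contact_force: [0.3, -0.0, 1.0]
grip_width: 0.161
finger_force: 0.0
```

Run:
```python
from fit import *
s=robot.observe();print(s["ee_pos"],s["contact_force"],s["finger_force"],s["time_s"])
for n in("wrist","scene","top"):
    c=cam(n);print(n,panrect(c)[0])
    hsv=cv2.cvtColor(c["im"],cv2.COLOR_BGR2HSV)
    if n=="wrist":
        B=cv2.inRange(hsv,(105,120,40),(125,255,255));k,l,st,ce=cv2.connectedComponentsWithStats(B);i=1+np.argmax(st[1:,4]);print(st[i])
        P=np.array([onz(c,p[::-1].astype(float),.008)[:2] for p in np.argwhere(l==i)]).astype('float32');print("blue loop at z=.008",cv2.minAreaRect(P))
        x,y,w,h,_=st[i]
        def ch(p):
            if 105<=p[0]<=125 and p[1]>120:return 'B'
            if 45<=p[0]<=80 and p[1]>80:return '.'
            if p[2]<60:return '#'
            return 'o' if p[1]<60 else '-'
        for r in range(max(0,y-30),min(400,y+150),5):print(''.join(ch(hsv[r,q]) for q in range(max(0,x-60),min(640,x+w+60),3)))
    for q in("blue_tray","red_tray","yellow_tray"):print(q,[(np.round(x["xyz"],4).tolist(),round(x["conf"],2)) for x in robot.recognise(q,n)[:1]])
```

```text
[0.50381642 0.02232965 0.25602779] [ 0.33320031 -0.01860006  0.96585686] 0.0 28.3
wrist ((0.5040549635887146, 0.14018680155277252), (0.21929603815078735, 0.1532561182975769), 76.74746704101562)
[328 202  26  30 285]
blue loop at z=.008 ((0.48925846815109253, 0.10577380657196045), (0.05012970417737961, 0.034634750336408615), 88.27056121826172)
ooooooooooooooooooooooooooooooooooooooooooooooooo
oooooooooooo----------------------ooooooooooooooo
ooooooo-.................................oooooooo
ooooo-....................................ooooooo
ooooo......................................oooooo
oooo-......................................oooooo
oooo..................-BBB.................oooooo
oooo................-BB..-B-...............oooooo
oooo................BB....BB...............oooooo
oooo-...............BB.....B...............oooooo
oooo-................B.....BB..............oooooo
oooo-................BB....BB..............oooooo
ooooo...-ooo.........-ooo..o..............-oooooo
ooooo...oooo-........#ooooooooo...........-oooooo
oooo-#ooooo##........#oooo##ooooo.........ooooooo
ooo-#
[... 940 characters left out ...]
####
#################################################
#################################################
blue_tray [([0.4787, 0.1479, 0.0127], 0.56)]
red_tray [([0.4799, 0.1466, 0.0117], 0.63)]
yellow_tray []
scene ((0.5005652904510498, 0.13253723084926605), (0.2218521237373352, 0.154851034283638), 76.63470458984375)
blue_tray [([0.4931, 0.1566, 0.0152], 0.91)]
red_tray [([0.5646, -0.3183, 0.125], 0.68)]
yellow_tray [([0.5253, -0.3161, 0.1203], 0.85)]
top ((0.513075053691864, 0.18250206112861633), (0.13729222118854523, 0.1509820967912674), 76.95438385009766)
blue_tray [([0.4867, 0.1739, 0.0022], 0.8)]
red_tray [([0.5712, -0.2959, 0.1269], 0.46)]
yellow_tray [([0.5301, -0.2967, 0.128], 0.76)]
```

```bash
python3 -c "
from station import robot
print(robot.job_done())"
```

```text
the job is handed in; nothing more can be done
None
```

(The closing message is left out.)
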